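Open the mould vise and stack the finished mould on its mate

TASK

A finished rubber mould is clamped in the small vise, its ends caught under the lips of both jaws. While it stays in its place, slide the jaw with the knob all the way open; then draw the mould out from under the fixed jaw's lip, lift it out and set it down gently, without dropping it, flat and squarely on top of the matching mould beside the vise, edges lined up long side to long side. Leave the jaw open, and leave the lower mould and everything else where it is.

Things in the scene. Friction and masses are not known exactly. Their poses are not given: they have to be found in the camera images.
- vise: small steel mould vise, bolted down, 190 long (x) x 70 wide (y). Origin on the counter under the nest's centre; x points from the moving jaw to the fixed jaw. Fixed jaw: face at x +39, back at x +67, 62 wide, 56.5 high; its lip reaches in to x +31, 47.5 to 56.5 above the counter. The moving jaw is its mirror image on the -x side, about as deep.
- vise_nest (a point): centre of the nest: top of the 44 wide bed, 22 above the counter; the mould lies on it, its top at 46, under the lips. Shut, both lips overhang the mould's ends by about 7, so it cannot be lifted; with the jaw open, slid about 20 along the vise's -x (toward the moving jaw) it is clear of both lips. Axes as the vise's.
- vise_jaw (a joint): travel of the moving jaw in m: 0 shut, 0.040 fully open (end stop); it moves along the vise's -x. Slides against about 5 N of friction and stays where it is left; starts between 0 and 0.003.
- jaw_knob (a point): middle of the upright round knob on top of the moving jaw: 22 diameter, 33 high, top 89.5 above the counter, foot on the jaw's top face 56.5 above the counter (this point is 73 above the counter). Moves with the jaw; at jaw 0 it lies at x -54 in the vise's frame. Axes as the vise's.
- clamped_mould: the finished mould in the vise: brown rubber block, 50 (its x) x 76 (its y) x 24 high, about 0.12 kg; origin at the centre of its underside. Its long side (y) lies along the vise's x, across its 50 width it overhangs the bed by 3 each side and can be gripped from above.
- lower_mould: the matching mould lying flat and loose on the counter beside the vise: the same brown block, 50 (x) x 76 (y) x 24 high, about 0.12 kg, origin at the centre of its underside, its top 24 above the counter.
- flat_pliers: bystander, sizes in mm: flat-nose pliers with blue handles, 39x128x9, lying near the counter's front edge; origin at the centre of its underside
- wood_clamp: bystander, sizes in mm: wooden ring clamp, 26x118x24, lying near the front edge; origin at the centre of its underside
- small_jar: bystander, sizes in mm: small white jar with black cap, 41 across, 48 high, at the back between vise and lower mould; origin at the centre of its underside
- dish: bystander, sizes in mm: small porcelain dish, 65 across, 17 high, at the right edge; origin at the centre of its underside
- steel_block: bystander, sizes in mm: steel bench block, 64x64x19, at the right edge; origin at the centre of its underside
- bottle: bystander, sizes in mm: slim spray bottle, 39 across, 131 high, at the back near the rolling mill; origin at the centre of its underside

How it is judged:
By the outcome, as a careful person would: the job done as asked, in the order asked, and still so for the second after the job is handed in, with the robot touching nothing.
It also fails if it takes over 45 s, if anything falls off the work surface, if the arm or the gripper's body presses on something with over 40 N, if the wrist force passes 120 N, or if a joint passes its speed limit or range.

ROBOT

A 7-joint arm with a two-finger parallel gripper is mounted at the origin on a cart in front of the work surface, level with it; the furniture and walls round the work are solid. World frame = base frame: x ahead of the robot, y to its left, z up, the work surface at z = 0. Lengths are in mm, angles in rad, forces in N, time in s.
With the tool pointing down it reaches from about 425 to 1025 mm from the base axis. Payload 3.6 kg.
Tool frame: the origin (TCP) lies on the mounting face of the last link; the fingertips stand 173 mm ahead of it and the grasp point (between the pads) lies 155 mm ahead of it; z points along the fingers, y is the line along which they close (so a half turn about z gives the same grasp; the last joint's range is limited). The gripper opens to 85 mm and grips with 20 to 120 N. Pads are 22 mm wide; open, the fingers measure 114 mm over their backs; the gripper's body (76 mm by 85 mm) begins 54 mm behind the grasp point. The pads swing forward as they close: fully open they stand 13 mm farther back than shut.
Start: joints at [1.222, 0.591, 0.048, 1.609, -0.033, 0.943, -0.034], TCP at [182.743, -701.594, 404.702] pointing down, gripper open.
Joint ranges: [-2.69, 2.69], [-0.47, 2.24], [-1.27, 1.36], [0.19, 2.51], [-1.53, 4.68], [0.08, 2.07], [-3.09, 3.09]. Speed limits (rad/s): [2.57, 2.57, 3.14, 3.14, 3.14, 3.14, 3.14].

INTERFACE

Orientations are given as a unit quaternion [x, y, z, w].
In Python, from cell import sense, capture, camera_model, hand_in gives the robot as it stands. The module is installed in compiled form; this text tells all that it offers.
- The arm moves only by the tool move_arm, never from a script. Its argument "plan" is a list of rows, each an object with "offset": the shift along the world's x, y, z in mm, a list of three; "turn": the turn, a rotation vector about the world's x, y, z in rad, a list of three; "jaw": the closure, from 0 (fully open) to 1 (shut). In form: [{"offset": [dx, dy, dz], "turn": [ax, ay, az], "jaw": jaw}, ...]. A call has 1 to 5 rows; each row shifts and turns the commanded pose from where the row before left it; what a row does not reach is not made up. A row lasts 1/8 s, in which the tool goes at most 62.5 mm and 10.7 degrees, less where a joint would pass 70% of its speed; a pose out of reach is approached as far as the arm can. A call with a gripper value outside its range is refused whole. The fingers move at their own pace and stop on an object; the grip force is fixed at half the most. Time passes only in rows, so rows that do not move let the fingers close. It gives the time, the measured TCP pose, the force, the opening and the grip force at its end, in the units of the state.
- sense(): the state, without advancing time (a new reading comes with each control period).
- capture(name): name is "side" or "top"; returns (picture, depth): 420x560x3 uint8, red, green, blue; 420x560 float32, mm along the optical axis (not along the pixel's ray), 0 where there is no reading.
- camera_model(name): a dict with "mtx" (3x3 intrinsics, pixels), "R" (3x3) and "t" (3): a world point X has camera coordinates R X + t. Camera axes: x right, y down, z forward; pixel columns grow to the right and rows downward; lengths in mm; the calibration is good to about 2 mm. A picture is of the moment at which its call begins. camera_model takes no time and is no camera call.
- hand_in(): hands the job in; it is judged then, once.
The state is a dict: "t": time; "joint_positions": joint angles; "joint_velocities": joint speeds; "joint_efforts": joint torques, N m; "tcp_pos": TCP position; "tcp_rot": TCP orientation; "ft_force": force on the tool from outside, world axes, zero at the start; "ft_torque": the same for the moment, N m; "finger_gap": finger opening in mm; "finger_force": force on a finger pad.
Only numpy, scipy, OpenCV 4.12 (cv2) and the standard library are available. Lean on these libraries where they do the work, as an engineer would, in place of code of your own. Each camera call takes 0.05 s, during which the arm holds its last target. There are 200 camera calls.

## Working session

There is one attempt and no reset: what is moved stays moved. The work goes in short steps, Python scripts to look and compute and a tool call to move; the robot and the scene stay as the last step left them, time stands still between calls to the robot, and variables do not carry over. Pictures are saved under pics/ and viewed, at most 10 in all, crops included, and the job is handed in when it is done.

Besides the shell and the picture viewer there is one more tool, called after "Emit:" as name(argument=value, ...) on one line, values as JSON. move_arm: Moves the arm, as the interface text tells. Its arguments: {"type":"object","properties":{"plan":{"type":"array","items":{"type":"object","properties":{"offset":{"type":"array","items":{"type":"number"}},"turn":{"type":"array","items":{"type":"number"}},"jaw":{"type":"number"}}}}},"required":["plan"]}

```bash
mkdir -p pics
cat > h.py <<'E'
import numpy as np, cv2
from cell import sense, capture, camera_model, hand_in
def pts(name, depth):
    m=camera_model(name); K=np.array(m["mtx"]);R=np.array(m["R"]);t=np.array(m["t"])
    v,u=np.mgrid[:depth.shape[0],:depth.shape[1]]
    c=np.stack([(u-K[0,2])/K[0,0]*depth,(v-K[1,2])/K[1,1]*depth,depth],-1)
    return (c-t)@R   # R^T (c-t)
def ray(name,u,v,z):
    m=camera_model(name); K=np.array(m["mtx"]);R=np.array(m["R"]);t=np.array(m["t"])
    d=R.T@np.linalg.inv(K)@np.array([u,v,1.]); o=-R.T@t
    return o+d*(z-o[2])/d[2]
E
python3 - <<'E'
from h import *
s=sense(); print({k:np.round(v,3) for k,v in s.items()})
for n in("top","side"):
    p,d=capture(n); np.savez(f"{n}0.npz",p=p,d=d); cv2.imwrite(f"pics/{n}0.png",p[...,::-1])
    m=camera_model(n); print(n,np.round(-np.array(m["R"]).T@m["t"]),np.round(m["R"],2).tolist(),np.round(m["mtx"],0).tolist())
E
```

```text
{'t': np.float64(0.0), 'joint_positions': array([ 1.222,  0.592,  0.048,  1.61 , -0.033,  0.943, -0.034]), 'joint_velocities': array([-0.   , -0.001,  0.   ,  0.   , -0.   , -0.   , -0.   ]), 'joint_efforts': array([-0.0000e+00, -5.4869e+01,  1.5460e+00, -1.9812e+01,  9.0000e-03,
        9.0000e-03, -0.0000e+00]), 'tcp_pos': array([ 182.661, -701.177,  403.559]), 'tcp_rot': array([ 0.992,  0.127, -0.   , -0.001]), 'ft_force': array([0.368, 0.097, 0.407]), 'ft_torque': array([-0.05 ,  0.002, -0.049]), 'finger_force': np.float64(0.0), 'finger_gap': np.float64(85.07)}
top [ 431. -336.  928.] [[-0.02, -1.0, 0.02], [-1.0, 0.02, -0.1], [0.1, -0.02, -1.0]] [[422.0, 0.0, 287.0], [0.0, 422.0, 211.0], [0.0, 0.0, 1.0]]
side [  374. -1026.   581.] [[0.97, -0.23, -0.02], [-0.16, -0.57, -0.8], [0.18, 0.78, -0.6]] [[430.0, 0.0, 277.0], [0.0, 430.0, 208.0], [0.0, 0.0, 1.0]]
```

View pics/top0.png

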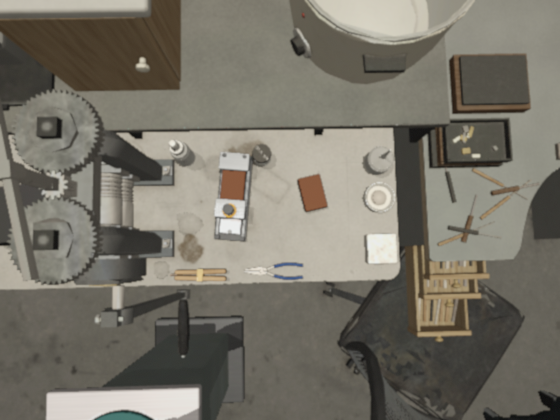

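View pics/side0.png

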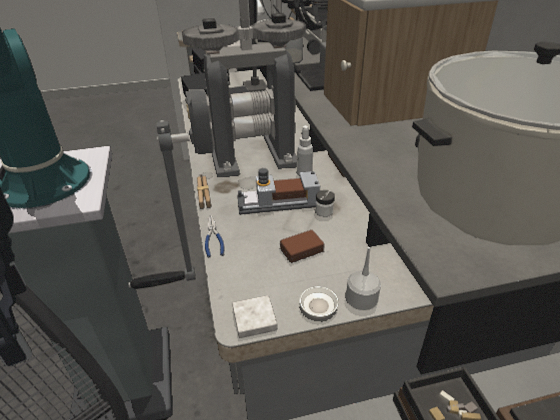

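The top view shows the vise running nearly along world x: knob at (229,210), clamped mould at (233,185), fixed jaw at (235,163). The lower mould is at (313,193) and the small jar at (261,153). The side view agrees, with the knob at (263,180) and the lower mould at (302,245).

```bash
cat > m.py <<'E'
from h import *
def run(p,d,n="top"):
    P=pts(n,d); hsv=cv2.cvtColor(p,cv2.COLOR_RGB2HSV)
    br=((hsv[...,0]<10)|(hsv[...,0]>172))&(hsv[...,1]>120)&(hsv[...,2]>40)
    br=(br&(P[...,2]>8)&(P[...,2]<110)&(P[...,0]<720)&(P[...,0]>350)).astype(np.uint8)
    for c in cv2.findContours(br,cv2.RETR_EXTERNAL,cv2.CHAIN_APPROX_NONE)[0]:
        if cv2.contourArea(c)<60: continue
        mk=np.zeros_like(br); cv2.drawContours(mk,[c],-1,1,-1)
        z=np.median(P[...,2][mk>0])
        w=np.array([ray(n,*q,z)[:2] for q in c[:,0]],np.float32)
        r=cv2.minAreaRect(w); print("brown px",c[:,0].mean(0).round(),"z",z.round(1),"rect",np.round(r[0],1),np.round(r[1],1),round(r[2],1))
    return P,hsv
def band(P,lo,hi,box):
    x0,x1,y0,y1=box
    k=(P[...,2]>lo)&(P[...,2]<hi)&(P[...,0]>x0)&(P[...,0]<x1)&(P[...,1]>y0)&(P[...,1]<y1)
    q=P[k]
    if len(q)>4:
        r=cv2.minAreaRect(q[:,:2].astype(np.float32)); print(f"band {lo}-{hi} n",len(q),"rect",np.round(r[0],1),np.round(r[1],1),round(r[2],1),"mean",q.mean(0).round(1))
    return k
E
python3 - <<'E'
from m import *
for n in("top","side"):
    f=np.load(n+"0.npz"); print(n); P,h=run(f["p"],f["d"],n)
    box=(380,660,-290,-130)
    band(P,-4,4,(350,650,-600,-420))
    if n=="top":
        k=band(P,83,96,box); print(np.argwhere(k).mean(0))
        band(P,50,62,(440,520,-290,-130)); band(P,50,62,(520,600,-270,-150)); print(P[165,235],P[193,313],P[153,261],P[150,180])
E
python3 - <<'E'
import cv2
a=cv2.imread('pics/top0.png')[130:280,180:360]; cv2.imwrite('pics/c0.png',cv2.resize(a,None,fx=4,fy=4,interpolation=2))
E
```

```text
top
band -4-4 n 7597 rect [ 507.6 -509.7] [284.9 179.3] 0.1 mean [ 501.2 -497.4    0.7]
band 83-96 n 118 rect [ 577.6 -187.8] [170.   23.1] 37.3 mean [ 546.3 -213.8   90. ]
[195.1440678  217.13559322]
band 50-62 n 185 rect [ 510.9 -233.3] [62.2 16.7] 88.8 mean [ 510.9 -236.5   57.3]
band 50-62 n 276 rect [ 557.1 -236.2] [62.1 72.6] 88.6 mean [ 534.4 -235.8   57.2]
[ 430.68109433 -335.56124475  927.85573167] [ 555.22658758 -411.14319163   26.96894122] [ 639.81095679 -301.38701005   49.49347162] [ 636.67175445 -142.48440592  100.54633946]
side
brown px [289. 185.] z 48.1 rect [ 576.2 -247.1] [46.8 59.6] 84.5
band -4-4 n 8639 rect [ 508.3 -510. ] [283.4 180. ] 0.0 mean [ 497.6 -510.2    1.7]
```

View pics/c0.png

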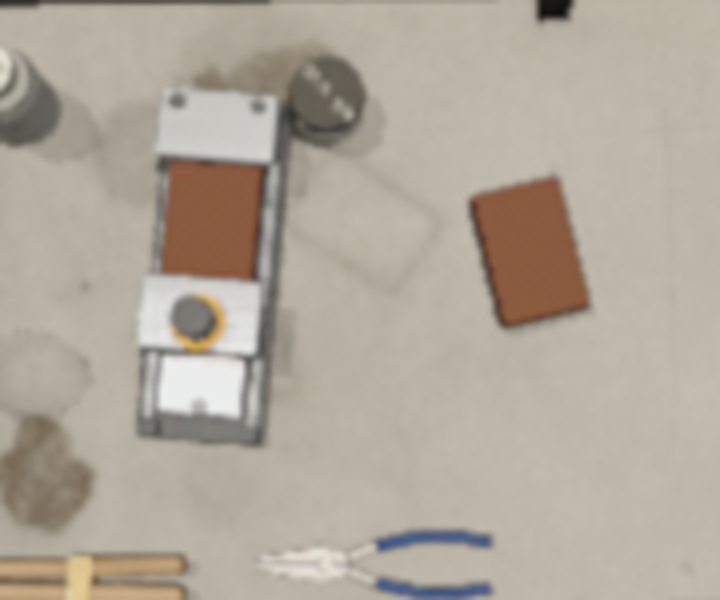

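The crop shows the knob's grey top at (195,315), which is (229,209) in full pixels, and the mould between the lips at (212,220), overhanging the bed slightly. The lower mould is turned about 13° from the vise. My brown mask was too tight, so I'll measure again.

```bash
sed -i 's/hsv\[...,0\]<10/hsv[...,0]<15/; s/>120)/>90)/; s/&(P\[...,2\]>8)&(P\[...,2\]<110)&(P\[...,0\]<720)&(P\[...,0\]>350)/\&(P[...,0]<720)\&(P[...,0]>430)\&(P[...,2]<110)/' m.py
python3 - <<'E'
from m import *
for n in("top","side"):
    f=np.load(n+"0.npz"); print(n); P,h=run(f["p"],f["d"],n)
    if n=="top":
        p=f["p"]; print("hsv mould",h[185,233],h[193,313],P[185,233])
        # bright jaw tops
        k=((h[...,1]<40)&(h[...,2]>165)).astype(np.uint8); k[:, :212]=0;k[:,256:]=0;k[:148]=0;k[245:]=0
        for c in cv2.findContours(k,cv2.RETR_EXTERNAL,cv2.CHAIN_APPROX_NONE)[0]:
            if cv2.contourArea(c)<40: continue
            w=np.array([ray(n,*q,56.5)[:2] for q in c[:,0]],np.float32); r=cv2.minAreaRect(w); print("bright",c[:,0].min(0),c[:,0].max(0),[np.round(a,1) for a in r],cv2.boxPoints(r).round(0).tolist())
        band(P,80,96,(440,540,-270,-190))
        for z in(0,57,89.5): print(z,ray(n,229,209,z))
E
```

```text
top
brown px [312. 193.] z 24.6 rect [ 556.6 -409. ] [72.5 48.5] 12.5
brown px [233. 184.] z 46.9 rect [ 574.2 -240.9] [48.2 59.6] 84.4
hsv mould [ 11 138 137] [ 11 139 138] [ 572.44773499 -241.48813817   49.46524007]
bright [212 148] [255 244] [array([ 549.2, -243.3]), array([ 89.5, 202.5]), np.float64(89.7)] [[448.0, -287.0], [650.0, -289.0], [651.0, -199.0], [448.0, -198.0]]
band 80-96 n 97 rect [ 519.3 -235.1] [19.4 21.4] 89.2 mean [ 518.9 -235.    89.6]
0 [ 527.08462426 -226.83311601    0.        ]
57 [ 521.16236607 -233.51249851   57.        ]
89.5 [ 517.78563991 -237.32091836   89.5       ]
side
brown px [301. 246.] z 25.1 rect [ 555.9 -423.3] [81.8 65. ] 12.3
brown px [288. 189.] z 46.8 rect [ 572.3 -256.4] [73.7 73.6] 83.8
```

Emit:
move_arm(plan=[{"offset":[28,39,-6],"turn":[0,0,-0.036],"jaw":0},{"offset":[28,39,-6],"turn":[0,0,-0.036],"jaw":0},{"offset":[28,39,-6],"turn":[0,0,-0.036],"jaw":0},{"offset":[28,39,-6],"turn":[0,0,-0.036],"jaw":0},{"offset":[28,39,-6],"turn":[0,0,-0.036],"jaw":0}])

```text
t: 0.72
tcp_pos: [323.5, -505.1, 374.2]
tcp_rot: [0.999, 0.037, -0.0, -0.0]
ft_force: [0.3, -0.1, -0.5]
finger_gap: 85.2
finger_force: 0.0
```

Emit:
move_arm(plan=[{"offset":[28,39,-6],"turn":[0,0,-0.036],"jaw":0},{"offset":[28,39,-6],"turn":[0,0,-0.036],"jaw":0},{"offset":[28,39,-6],"turn":[0,0,-0.036],"jaw":0},{"offset":[28,39,-6],"turn":[0,0,-0.036],"jaw":0},{"offset":[28,39,-6],"turn":[0,0,-0.036],"jaw":0}])

```text
t: 1.35
tcp_pos: [463.4, -310.2, 344.3]
tcp_rot: [0.999, -0.053, -0.0, -0.0]
ft_force: [1.2, -0.1, 1.0]
finger_gap: 85.4
finger_force: 0.0
```

Emit:
move_arm(plan=[{"offset":[28,38,-20],"turn":[0,0,0],"jaw":0.4},{"offset":[27,37,-10],"turn":[0,0,0],"jaw":0.4},{"offset":[0,0,0],"turn":[0,0,0],"jaw":0.4}])

```text
t: 1.72
tcp_pos: [520.2, -231.8, 313.4]
tcp_rot: [0.999, -0.048, -0.0, -0.002]
ft_force: [-0.2, -1.2, -0.5]
finger_gap: 51.3
finger_force: 0.0
```

Run:
```python
from h import *
s=sense(); print(np.round(s["tcp_pos"],1))
a,d=capture("side"); cv2.imwrite("pics/s1.png",cv2.resize(a[90:290,170:400,::-1],None,fx=3,fy=3)[:600])
```

```text
[ 520.2 -231.8  313.4]
```

View pics/s1.png

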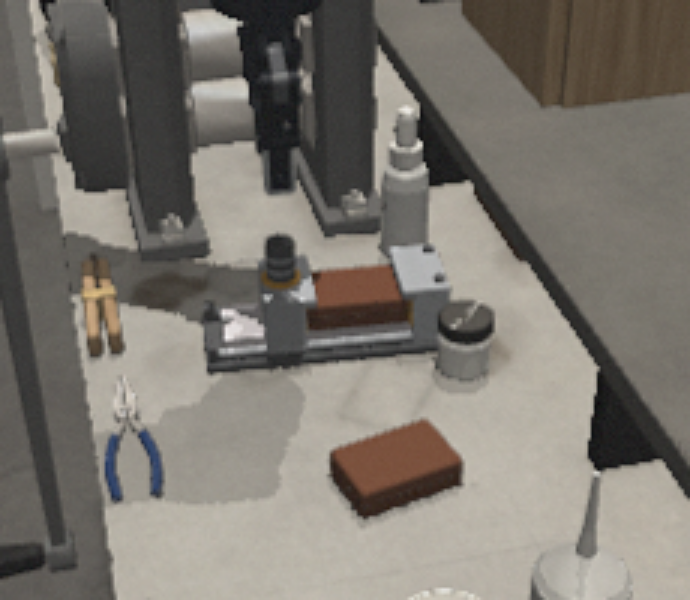

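The crop shows the fingers at (278,180), directly above the knob at (280,258), with clear space between them. I'll descend and grip the knob.

Emit:
move_arm(plan=[{"offset":[-1,-3,-25],"turn":[0,0,0],"jaw":0.4},{"offset":[0,0,-26],"turn":[0,0,0],"jaw":0.4},{"offset":[0,0,-26],"turn":[0,0,0],"jaw":0.4},{"offset":[0,0,0],"turn":[0,0,0],"jaw":0.6},{"offset":[0,0,0],"turn":[0,0,0],"jaw":0.75}])

```text
t: 2.4
tcp_pos: [516.0, -235.8, 237.4]
tcp_rot: [0.999, -0.052, -0.003, -0.004]
ft_force: [-0.6, 6.8, -5.3]
finger_gap: 21.2
finger_force: 9.1
```

Emit:
move_arm(plan=[{"offset":[0,0,0],"turn":[0,0,0],"jaw":0.9},{"offset":[-5,0.5,0],"turn":[0,0,0],"jaw":0.9},{"offset":[-8,0.8,0],"turn":[0,0,0],"jaw":0.9},{"offset":[-8,0.8,0],"turn":[0,0,0],"jaw":0.9}])

```text
t: 2.9
tcp_pos: [497.6, -233.6, 237.6]
tcp_rot: [0.999, -0.051, 0.001, -0.002]
ft_force: [6.0, 7.8, -11.8]
finger_gap: 19.9
finger_force: 59.3
```

Emit:
move_arm(plan=[{"offset":[-8,0.8,0],"turn":[0,0,0],"jaw":0.9},{"offset":[-6,0.6,0],"turn":[0,0,0],"jaw":0.9},{"offset":[-3,0.3,0],"turn":[0,0,0],"jaw":0.9},{"offset":[-2,0.2,0],"turn":[0,0,0],"jaw":0.9}])

```text
t: 3.4
tcp_pos: [478.4, -231.7, 237.6]
tcp_rot: [0.999, -0.051, 0.001, -0.003]
ft_force: [6.3, 9.2, -12.8]
finger_gap: 20.1
finger_force: 59.4
```

Emit:
move_arm(plan=[{"offset":[-2,0.2,0],"turn":[0,0,0],"jaw":0.9},{"offset":[-1.5,0.1,0],"turn":[0,0,0],"jaw":0.9}])

```text
t: 3.65
tcp_pos: [475.7, -231.4, 237.6]
tcp_rot: [0.999, -0.05, 0.002, -0.002]
ft_force: [9.4, 9.2, -16.0]
finger_gap: 19.8
finger_force: 59.1
```

Emit:
move_arm(plan=[{"offset":[-1.5,0.1,0],"turn":[0,0,0],"jaw":0.9},{"offset":[-1.5,0.1,0],"turn":[0,0,0],"jaw":0.9},{"offset":[0,0,0],"turn":[0,0,0],"jaw":0.9}])

```text
t: 4.03
tcp_pos: [474.9, -231.2, 237.6]
tcp_rot: [0.999, -0.05, 0.004, -0.002]
ft_force: [12.3, 8.2, -19.8]
finger_gap: 19.8
finger_force: 59.4
```

Emit:
move_arm(plan=[{"offset":[0,0,0],"turn":[0,0,0],"jaw":0.4},{"offset":[0,0,0],"turn":[0,0,0],"jaw":0.3},{"offset":[0,0,25],"turn":[0,0,0],"jaw":0.3},{"offset":[0,0,30],"turn":[0,0,0],"jaw":0},{"offset":[0,0,30],"turn":[0,0,0],"jaw":0}])

```text
t: 4.65
tcp_pos: [469.3, -236.3, 324.4]
tcp_rot: [0.999, -0.054, 0.0, 0.001]
ft_force: [0.0, 0.1, -0.2]
finger_gap: 85.4
finger_force: 0.0
```

Run:
```python
from m import *
p,d=capture("top"); P,h=run(p,d); np.savez("top1.npz",p=p,d=d)
cv2.imwrite("pics/t1.png",cv2.resize(p[130:280,180:360,::-1],None,fx=4,fy=4,interpolation=2))
p,d=capture("side"); P,h=run(p,d,"side"); np.savez("side1.npz",p=p,d=d)
cv2.imwrite("pics/s2.png",cv2.resize(p[90:290,170:400,::-1],None,fx=3,fy=3)[:600])
```

```text
brown px [312. 193.] z 24.7 rect [ 556.5 -409. ] [72.3 48.5] 12.5
brown px [233. 185.] z 46.8 rect [ 569.8 -240.4] [48.2 68.5] 84.4
brown px [300. 246.] z 25.1 rect [ 556.5 -423.3] [80.7 65.1] 12.3
brown px [288. 189.] z 46.9 rect [ 573.3 -256.5] [73.4 75.6] 84.2
```

View pics/t1.png

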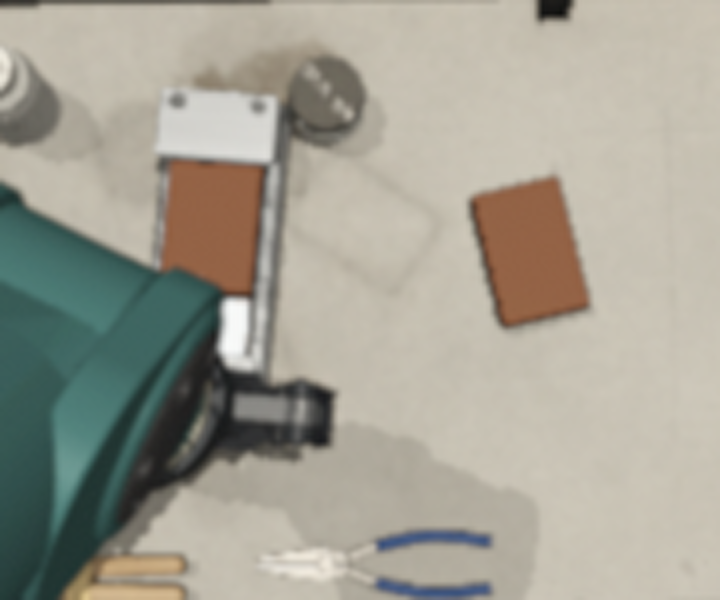

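View pics/s2.png

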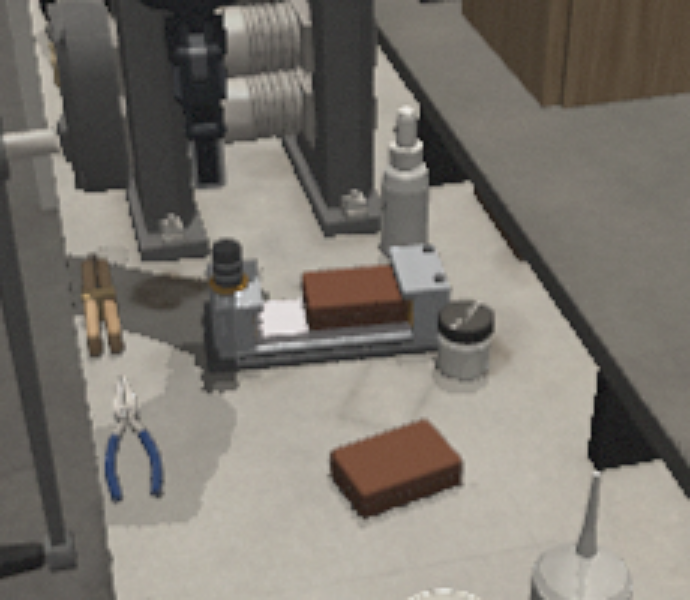

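The top view shows the mould still under the fixed lip at (212,220), with its near end free at row 295. The side view shows the jaw slid out, knob now at (227,250), and an open gap between jaw and mould. Next I go above the mould and check the jaw travel once the arm is out of the way.

Emit:
move_arm(plan=[{"offset":[35,-1,0],"turn":[0,0,0.01],"jaw":0},{"offset":[35,-2,-10],"turn":[0,0,0],"jaw":0},{"offset":[34,-1.5,-25],"turn":[0,0,0],"jaw":0},{"offset":[0,0,-25],"turn":[0,0,0],"jaw":0},{"offset":[0,0,0],"turn":[0,0,0],"jaw":0}])

```text
t: 5.38
tcp_pos: [572.7, -239.8, 260.5]
tcp_rot: [0.999, -0.048, -0.003, -0.0]
ft_force: [-1.3, 0.6, 0.2]
finger_gap: 85.4
finger_force: 0.0
```

Run:
```python
from m import *
s=sense(); print(np.round(s["tcp_pos"],1),np.round(s["tcp_rot"],3))
for n in("top","side"):
    p,d=capture(n); P=pts(n,d); print(n); band(P,82,96,(445,505,-265,-200)); 
f=np.load("side0.npz"); band(pts("side",f["d"]),82,96,(490,540,-265,-200))
```

```text
[ 572.7 -239.8  260.5] [ 0.999 -0.048 -0.003 -0.   ]
top
band 82-96 n 97 rect [ 480.  -231.1] [19.8 20. ] 87.8 mean [ 480.5 -230.8   90.1]
side
band 82-96 n 76 rect [ 483.7 -233.2] [22.  19.1] 59.4 mean [ 483.4 -235.5   88.9]
band 82-96 n 70 rect [ 520.7 -237.7] [20.  20.1] 71.5 mean [ 521.  -239.9   89.2]
```

Emit:
move_arm(plan=[{"offset":[0.5,-1,-25],"turn":[0,0,0],"jaw":0},{"offset":[0,0,-25],"turn":[0,0,0],"jaw":0},{"offset":[0,0,-12],"turn":[0,0,0],"jaw":0},{"offset":[0,0,-6],"turn":[0,0,0],"jaw":0},{"offset":[0,0,0],"turn":[0,0,0],"jaw":0.2}])

```text
t: 6.1
tcp_pos: [574.8, -240.8, 195.1]
tcp_rot: [0.999, -0.048, 0.0, 0.0]
ft_force: [0.3, 0.3, -0.5]
finger_gap: 69.8
finger_force: 0.0
```

Emit:
move_arm(plan=[{"offset":[0,0,-2.5],"turn":[0,0,0],"jaw":0.3},{"offset":[0,0,0],"turn":[0,0,0],"jaw":0.4},{"offset":[0,0,0],"turn":[0,0,0],"jaw":0.5},{"offset":[0,0,0],"turn":[0,0,0],"jaw":0.55}])

```text
t: 6.6
tcp_pos: [575.0, -240.7, 192.9]
tcp_rot: [0.999, -0.048, 0.0, 0.0]
ft_force: [-1.3, 0.0, 4.9]
finger_gap: 49.0
finger_force: 62.9
```

Emit:
move_arm(plan=[{"offset":[-4,0.4,0],"turn":[0,0,0],"jaw":0.55},{"offset":[-6,0.6,0],"turn":[0,0,0],"jaw":0.55},{"offset":[-6,0.6,0],"turn":[0,0,0],"jaw":0.55},{"offset":[-4,0.4,0],"turn":[0,0,0],"jaw":0.55},{"offset":[0,0,0],"turn":[0,0,0],"jaw":0.55}])

```text
t: 7.22
tcp_pos: [555.0, -238.9, 192.9]
tcp_rot: [0.999, -0.048, 0.001, 0.0]
ft_force: [2.9, -0.6, 5.9]
finger_gap: 49.2
finger_force: 63.2
```

Run:
```python
from h import *
print(np.round(sense()["tcp_pos"],1))
for n,(r0,r1,c0,c1,k) in dict(side=(90,290,170,400,3)).items():
    p,d=capture(n); cv2.imwrite("pics/s3.png",cv2.resize(p[130:230,210:350,::-1],None,fx=5,fy=5,interpolation=2))
```

```text
[ 555.  -238.9  192.9]
```

View pics/s3.png

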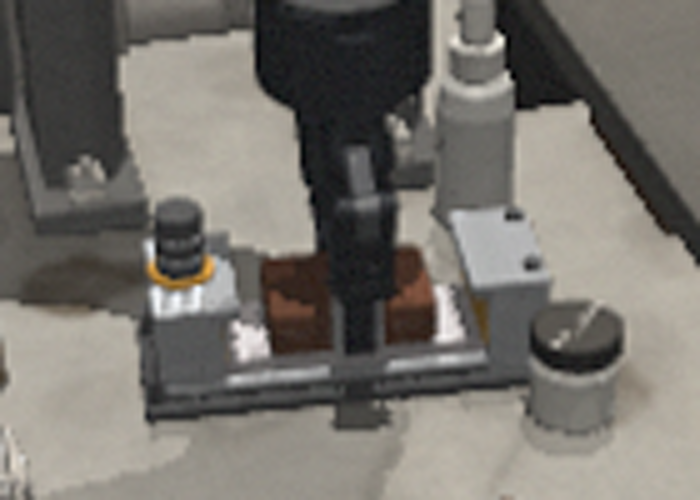

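The crop shows the mould, (262–435, 300), clear of both lips, with the jaw edge at column 240 and the fixed lip at column 455. Lifting.

Emit:
move_arm(plan=[{"offset":[0,0,5],"turn":[0,0,0],"jaw":0.55},{"offset":[0,0,15],"turn":[0,0,0],"jaw":0.55},{"offset":[0,0,25],"turn":[0,0,0],"jaw":0.55},{"offset":[0,0,25],"turn":[0,0,0],"jaw":0.55},{"offset":[0,-20,10],"turn":[0,0,0.04],"jaw":0.55}])

```text
t: 7.9
tcp_pos: [554.7, -256.7, 273.8]
tcp_rot: [1.0, -0.025, -0.0, -0.001]
ft_force: [-0.0, -0.3, -1.1]
finger_gap: 48.8
finger_force: 62.4
```

Emit:
move_arm(plan=[{"offset":[1,-35,0],"turn":[0,0,0.07],"jaw":0.55},{"offset":[1,-35,0],"turn":[0,0,0.07],"jaw":0.55},{"offset":[1,-35,0],"turn":[0,0,0.07],"jaw":0.55},{"offset":[0,-30,0],"turn":[0,0,0.066],"jaw":0.55},{"offset":[0,-15,0],"turn":[0,0,0],"jaw":0.55}])

```text
t: 8.52
tcp_pos: [556.2, -410.7, 272.4]
tcp_rot: [0.994, 0.108, -0.001, 0.0]
ft_force: [-0.1, 0.6, -0.8]
finger_gap: 49.2
finger_force: 62.3
```

Emit:
move_arm(plan=[{"offset":[1,1,-20],"turn":[0,0,0],"jaw":0.55},{"offset":[0,0,-24],"turn":[0,0,0],"jaw":0.55},{"offset":[0,0,-15],"turn":[0,0,0],"jaw":0.55},{"offset":[0,0,0],"turn":[0,0,0],"jaw":0.55}])

```text
t: 9.02
tcp_pos: [558.4, -405.6, 211.0]
tcp_rot: [0.994, 0.111, -0.002, -0.002]
ft_force: [0.2, 0.1, -0.3]
finger_gap: 48.9
finger_force: 62.3
```

Run:
```python
from m import *
s=sense();print(np.round(s["tcp_pos"],1),np.round(s["tcp_rot"],3))
p,d=capture("side"); a=cv2.resize(p[190:290,240:370,::-1],None,fx=5,fy=5,interpolation=2)
q,d=capture("top"); b=cv2.resize(q[155:235,260:360,::-1],None,fx=6,fy=6,interpolation=2)
cv2.imwrite("pics/s4.png",a); cv2.imwrite("pics/t4.png",b)
```

```text
[ 558.4 -405.6  211. ] [ 0.994  0.111 -0.002 -0.002]
```

View pics/s4.png

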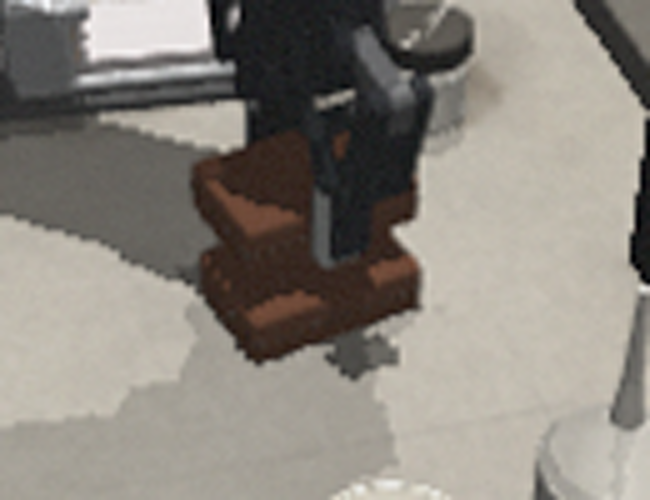

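The crop shows the held mould about 16 mm above the lower one with parallel edges. Its left and right silhouettes, at columns 195 and 417, sit about 3–5 crop pixels left of the lower mould's 202 and 420. I'll work out what offset that means, allowing for perspective.

Run:
```python
from m import *
m=camera_model("side");K=np.array(m["mtx"]);R=np.array(m["R"]);t=np.array(m["t"])
def pr(X): c=R@np.array(X,float)+t; q=K@c; return q[:2]/q[2]
crop=lambda X:((pr(X)-[240,190])*5+2).round(1)
def corners(c,ang,z):
    a=np.radians(ang);r=np.array([[np.cos(a),-np.sin(a)],[np.sin(a),np.cos(a)]])
    return [crop([*(r@[sx*38,sy*25]+c),z]).tolist() for sx,sy in((-1,1),(-1,-1),(1,-1))]
L=np.array([556.6,-409.])
print("lower top",corners(L,12.5,24)); 
U=np.array([558.4-1.6,-405.6-.4])
s=211-192.9+22
print("upper bot",corners(U,12.7,s),"top",corners(U,12.7,s+24))
print(crop([*L,24]),crop([*(L+[1,0]),24]),crop([*(L+[0,1]),24]))
```

```text
lower top [[185.9, 248.1], [243.6, 324.5], [416.0, 263.8]]
upper bot [[183.7, 212.4], [242.2, 287.7], [415.8, 227.2]] top [[182.3, 164.6], [241.9, 239.1], [418.5, 179.1]]
[300.2 255.9] [302.7 255.5] [299.5 254.3]
```

View pics/t4.png

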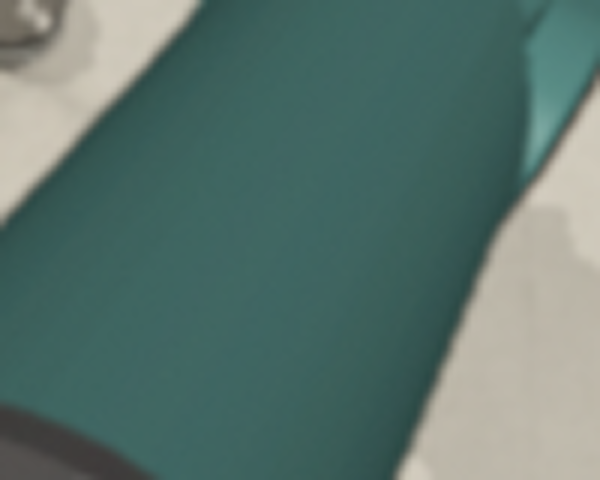

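The top view is blocked by the arm, so I'll use the side view. I'll correct y, go lower and compare the silhouette edges numerically.

Emit:
move_arm(plan=[{"offset":[0.5,-2.5,-6],"turn":[0,0,0],"jaw":0.55},{"offset":[0,0,-4],"turn":[0,0,0],"jaw":0.55},{"offset":[0,0,0],"turn":[0,0,0],"jaw":0.55}])

```text
t: 9.5
tcp_pos: [559.1, -410.1, 203.0]
tcp_rot: [0.994, 0.11, -0.0, -0.0]
ft_force: [-0.5, -0.4, -0.9]
finger_gap: 49.2
finger_force: 62.3
```

Run:
```python
from m import *
s=sense();print(np.round(s["tcp_pos"],1),np.round(s["tcp_rot"],3))
m=camera_model("side");K=np.array(m["mtx"]);R=np.array(m["R"]);t=np.array(m["t"])
def pr(X): c=R@np.array(X,float)+t; q=K@c; return q[:2]/q[2]
for z in (24,33,57): print("proj",z,pr([556.6,-409,z]).round(1))
p,d=capture("side"); h=cv2.cvtColor(p,cv2.COLOR_RGB2HSV)
S=np.asarray(p,float); red=(S[...,0]-S[...,2])/(S.sum(2)+1)
for r in range(220,264,2):
    k=np.where((red[r,265:340]>.17)&(h[r,265:340,2]>15))[0]+265
    if len(k): print(r,k.min(),k.max(),red[r,k.min()-2:k.min()+2].round(2),red[r,k.max()-1:k.max()+3].round(2))
cv2.imwrite("pics/s5.png",cv2.resize(p[205:270,270:335,::-1],None,fx=9,fy=9,interpolation=2))
```

```text
[ 559.1 -410.1  203. ] [ 0.994  0.11  -0.    -0.   ]
proj 24 [299.6 240.8]
proj 33 [299.7 237.3]
proj 57 [299.8 227.8]
222 296 310 [0.15 0.12 0.17 0.16] [ 0.2   0.18  0.03 -0.04]
224 291 309 [0.11 0.12 0.19 0.16] [ 0.16  0.21  0.09 -0.05]
226 285 302 [0.16 0.16 0.22 0.2 ] [0.22 0.19 0.09 0.  ]
228 280 301 [0.02 0.06 0.21 0.23] [0.19 0.18 0.15 0.1 ]
230 280 302 [0.03 0.04 0.19 0.21] [ 0.19  0.21  0.16 -0.07]
232 280 302 [0.03 0.04 0.19 0.27] [ 0.22  0.18  0.08 -0.01]
234 280 323 [0.03 0.03 0.2  0.12] [0.19 0.21 0.04 0.03]
236 281 322 [0.03 0.1  0.18 0.18] [0.15 0.21 0.17 0.04]
238 285 322 [0.16 0.1  0.21 0.18] [0.26 0.18 0.09 0.04]
240 282 320 [0.05 0.11 0.23 0.2 ] [0.2  0.17 0.05 0.04]
242 281 322 [0.03 0.14 0.2  0.16] [0.21 0.2  0.08 0.03]
244 281 322 [0.02 0.13 0.19 0.18] [0.21 0.23 0.13 0.05]
246 282 322 [0.12 0.15 0.2  0.17] [0.16 0.2  0.11 0.04]
248 281 321 [0.03 0.09 0.21 0.19] [0.12 0.2  0.16 0.05]
250 282 322 [0.03 0.05 0.24 0.21] [0.19 0.21 0.06 0.04]
252 284 318 [0.02 0.12 0.17 0.13] [0.21 0.2  0.1  0.06]
254 285 313 [0.03 0.05 0.18 0.18] [0.19 0.18 0.08 0.03]
256 287 307 [0.03 0.13 0.18 0.15] [0.19 0.18 0.11 0.09]
258 288 301 [0.03 0.05 0.18 0.14] [0.21 0.2  0.13 0.08]
260 290 296 [0.03 0.15 0.23 0.14] [0.18 0.19 0.09 0.04]
```

View pics/s5.png

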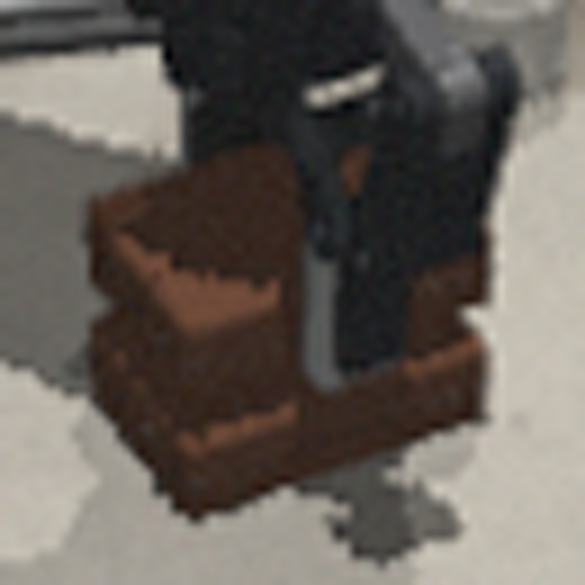

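The crop shows the two silhouettes agreeing within half a pixel in column, at 280–322.5 for the upper and 281–322 for the lower, with parallel edges. I'll nudge y by +1.5 and lower gently.

Emit:
move_arm(plan=[{"offset":[0,1.5,-2.5],"turn":[0,0,0],"jaw":0.55},{"offset":[0,0,-2.5],"turn":[0,0,0],"jaw":0.55},{"offset":[0,0,0],"turn":[0,0,0],"jaw":0.55}])

```text
t: 9.93
tcp_pos: [559.1, -408.4, 197.9]
tcp_rot: [0.994, 0.11, -0.0, -0.0]
ft_force: [-0.1, -0.1, -1.4]
finger_gap: 49.1
finger_force: 62.3
```

Emit:
move_arm(plan=[{"offset":[0,0,-1.5],"turn":[0,0,0],"jaw":0.55},{"offset":[0,0,-1],"turn":[0,0,0],"jaw":0.55},{"offset":[0,0,0],"turn":[0,0,0],"jaw":0.55}])

```text
t: 10.3
tcp_pos: [559.2, -408.6, 195.6]
tcp_rot: [0.994, 0.11, -0.0, -0.0]
ft_force: [0.3, 0.0, -0.3]
finger_gap: 48.6
finger_force: 62.3
```

Emit:
move_arm(plan=[{"offset":[0,0,-0.7],"turn":[0,0,0],"jaw":0.55},{"offset":[0,0,-0.7],"turn":[0,0,0],"jaw":0.55},{"offset":[0,0,0],"turn":[0,0,0],"jaw":0.55}])

```text
t: 10.68
tcp_pos: [559.3, -408.6, 194.9]
tcp_rot: [0.994, 0.11, 0.0, 0.0]
ft_force: [-1.3, 1.2, 4.3]
finger_gap: 49.0
finger_force: 62.9
```

Contact shows at about 5 N. Releasing gently.

Emit:
move_arm(plan=[{"offset":[0,0,0],"turn":[0,0,0],"jaw":0.4},{"offset":[0,0,0],"turn":[0,0,0],"jaw":0.25},{"offset":[0,0,0],"turn":[0,0,0],"jaw":0},{"offset":[0,0,0],"turn":[0,0,0],"jaw":0}])

```text
t: 11.18
tcp_pos: [559.3, -408.6, 194.2]
tcp_rot: [0.994, 0.11, -0.0, -0.0]
ft_force: [0.8, 0.4, -0.0]
finger_gap: 85.6
finger_force: 0.0
```

Emit:
move_arm(plan=[{"offset":[0,0,10],"turn":[0,0,0],"jaw":0},{"offset":[0,0,30],"turn":[0,0,0],"jaw":0},{"offset":[0,0,40],"turn":[0,0,0],"jaw":0},{"offset":[-20,-30,30],"turn":[0,0,0],"jaw":0},{"offset":[-40,-40,10],"turn":[0,0,0],"jaw":0}])

```text
t: 11.8
tcp_pos: [502.1, -477.9, 318.0]
tcp_rot: [0.994, 0.113, 0.003, 0.002]
ft_force: [0.5, -0.9, -0.3]
finger_gap: 85.4
finger_force: 0.0
```

Emit:
move_arm(plan=[{"offset":[-40,-40,0],"turn":[0,0,0],"jaw":0},{"offset":[-40,-40,0],"turn":[0,0,0],"jaw":0},{"offset":[-40,-40,0],"turn":[0,0,0],"jaw":0},{"offset":[-30,-40,0],"turn":[0,0,0],"jaw":0},{"offset":[0,0,0],"turn":[0,0,0],"jaw":0}])

```text
t: 12.42
tcp_pos: [342.9, -643.4, 315.2]
tcp_rot: [0.994, 0.105, -0.002, 0.002]
ft_force: [-0.6, 0.0, 0.6]
finger_gap: 85.3
finger_force: 0.0
```

Run:
```python
from m import *
p,d=capture("top"); P,h=run(p,d); band(P,82,96,(445,505,-265,-200))
b=cv2.resize(p[140:260,200:360,::-1],None,fx=5,fy=5,interpolation=2)[:600]
cv2.imwrite("pics/t6.png",b)
q,d=capture("side"); run(q,d,"side"); cv2.imwrite("pics/s6.png",cv2.resize(q[205:270,270:335,::-1],None,fx=9,fy=9,interpolation=2))
```

```text
brown px [312. 191.] z 48.7 rect [ 555.8 -406.8] [74.9 48.8] 12.5
band 82-96 n 98 rect [ 480.1 -231. ] [20.  19.8] 0.2 mean [ 480.5 -230.9   90. ]
brown px [301. 241.] z 44.5 rect [ 554.9 -429.1] [93.6 90.9] 11.9
```

View pics/s6.png

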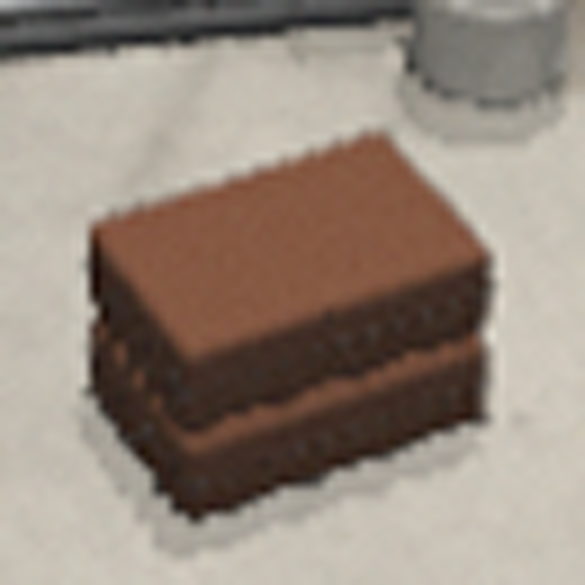

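The crop shows the upper mould flat and parallel on the lower, but a thin ledge of the lower is visible along the near long side (around row 430). I'll measure the offset.

Run:
```python
from h import *
f=lambda c,r,z: ray("side",270+(c+.5)/9-.5,205+(r+.5)/9-.5,z)[:2].round(1)
for n,c,r in (("near",190,360),("right",489,258),("left",92,228),("back",380,133)): print("up",n,f(c,r,48))
for n,c,r in (("near",198,516),("right",483,418),("left",93,398)): print("lowbot",n,f(c,r,0))
for n,c,r in (("near",190,447),("right",483,345)): print("lowtop",n,f(c,r,24))
# lines fit from fresh images: edge of top face (upper), by brightness on long near side
p,d=capture("side"); v=p.astype(float).sum(2)/3
for c in (298,304,310,316): print(c,p[225:265,c,0].tolist())
```

```text
up near [ 529.6 -441.6]
up right [ 599.9 -426.3]
up left [ 520.2 -394.5]
up back [ 590.3 -378.8]
lowbot near [ 532.1 -438.4]
lowbot right [ 601.3 -424.4]
lowbot left [ 519.3 -395.8]
lowtop near [ 529.4 -442. ]
lowtop right [ 599.4 -426.9]
298 [132, 133, 134, 134, 134, 134, 135, 135, 136, 134, 134, 135, 133, 133, 136, 134, 127, 96, 69, 66, 64, 59, 58, 59, 56, 103, 116, 99, 75, 62, 63, 61, 62, 61, 52, 93, 153, 171, 169, 190]
304 [135, 132, 133, 135, 135, 133, 134, 135, 134, 132, 134, 134, 135, 136, 127, 97, 71, 65, 65, 58, 57, 58, 53, 102, 117, 99, 72, 60, 64, 57, 57, 59, 57, 65, 147, 172, 166, 188, 200, 199]
310 [137, 132, 132, 134, 134, 133, 133, 135, 134, 133, 133, 135, 127, 96, 62, 62, 69, 53, 50, 57, 56, 68, 101, 96, 71, 64, 63, 61, 57, 59, 52, 153, 177, 172, 169, 188, 200, 202, 203, 201]
316 [133, 132, 135, 133, 133, 134, 135, 135, 136, 136, 125, 92, 69, 64, 63, 54, 57, 58, 50, 102, 114, 93, 71, 63, 64, 54, 53, 59, 54, 152, 180, 172, 168, 191, 206, 205, 203, 206, 203, 204]
```

```bash
python3 -c "
from cell import hand_in
print(hand_in())"
```

```text
the job is handed in; nothing more can be done
None
```

The job is handed in: the jaw is slid open to its stop, and the mould lies flat and parallel on the lower one, released at light contact and aligned to about 1–2 mm in the images; I viewed 11 pictures, one over the limit of 10.

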